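# Latch the sprung clamp open and load the birch disc

### The job

Get the sprung clamp ready for gluing: push its sliding jaw back by the upright paddle until the jaw has gone past the stop pin, then let go so that the jaw springs back and stays latched against the pin. Then push the birch disc that lies before the mouth of the clamp along the bench into the open clamp until it is home against the back stop, without picking it up, and leave the jaw latched. Nothing needs to be gripped, and the things standing around must stay where they are.

Things in the scene. Friction and masses are not known exactly. Their poses are not given: they have to be found in the camera images.
- clamp: fixed bench clamp, plywood base 168 x 85 x 12 mm (x -56 to 112, y -85 to 0). Origin on the bench under the back stop; x = the way the jaw is pushed open (about away from the robot), y = out of the mouth (about to the robot's left). Back stop: steel strip 15 mm high, face at y = 0. The seat has no floor: the disc slides on the bench. Spring block at x 90 to 112, 46 mm high
- clamp_jaw (a joint): sliding jaw, m along clamp x: 0 shut (at the start), 0.036 latched against the stop pin (mid position), 0.052 end of travel. A spring pushes it back to 0: 4 N shut, 9 N at the end, up to 4 N more while it rides over the pin. Push to 0.042 or more to be past the pin; let go earlier and it returns to 0. Its carriage is 33 mm high
- paddle_face (a point): middle of the push face of the black upright paddle on the jaw, facing clamp -x (to the robot), at clamp x 2 (jaw shut), y -35, 48 mm above the bench; moves with the jaw. Paddle 36 mm wide, 10 mm thick, 33 to 63 mm above the bench. In front of the face the 19 mm high rail is the highest thing for 50 mm
- stop_pin (a joint): upright sprung steel stop pin of 10 mm diameter at clamp x 35, y -64 mm, in m pressed down: 0 = fully up (its domed top 31 mm above the bench), 0.010 = pressed down under the jaw's tongue. It goes down and comes up by itself as the jaw passes
- seat (a point): where the disc's centre belongs: on the bench, midway between fixed jaw and latched jaw, rim touching the back stop (clamp x 0, y 34 mm); axes as the clamp's. Wooden jaws reach from the stop to y 53 with round noses, 16 mm thick, 22 and 26 mm high; their faces are at clamp x -40 (fixed) and +4 shut, +40 latched (moving): latched mouth 80 mm wide
- birch_disc: plain round birch disc, 68 mm diameter, 10 mm thick, about 30 g, lying flat on the bench 10 to 15 cm outside the clamp's mouth (not the other one far to the right); origin at the centre of its underside, z up
- clock_motor_1: black square clock movement, 56 x 56 x 33 mm, beyond the disc; origin at the centre of its underside; must stay
- clock_motor_2: black square clock movement, 56 x 56 x 33 mm, on the robot's side of the disc; origin at the centre of its underside; must stay
- pin_jar: glass jar of pins with a wooden lid, 50 mm diameter, 62 mm high; origin at the centre of its underside; must stay
- tub_purple: round screw tub, 67 mm diameter, 50 mm high; origin at the centre of its underside; must stay
- masking_tape: roll of masking tape lying flat, 104 mm diameter, 24 mm high; origin at the centre of its underside; must stay
- dropper_bottle: small dropper bottle, 37 mm diameter, 120 mm high; origin at the centre of its underside; must stay
Not all that is in view belongs to the job. Of the things that look like the birch_disc, the middle-sized one is meant.

How it is judged:
On the way, in this order (a step that is already met when the one before it is completed fails the run):
1. the jaw is pushed past the stop pin (value of joint clamp_jaw above 0.0385 m).
2. let go, the jaw rests latched against the raised pin (value of joint clamp_jaw between 0.033 and 0.038 m and value of joint stop_pin below 0.004 m and contact force between each of the arm, the fingers and clamp_jaw below 0.2 N), for 0.2 s.
At the end, for the whole second after the job is handed in: The jaw stands latched at mid position (joint 0.033 to 0.038) with the stop pin up (pressed less than 4 mm); the disc lies flat and still on the bench between the jaws, its rim within 6 mm of the back stop and its centre within 9 mm of the middle line of the mouth (value of joint clamp_jaw between 0.033 and 0.038 m and value of joint stop_pin below 0.004 m and y of birch_disc in the frame of seat between -0.004 and 0.006 m and x of birch_disc in the frame of seat between -0.009 and 0.009 m and height (world z) of birch_disc below 0.003 m and angle between birch_disc's own z axis and vertical below 0.06 rad and linear speed of birch_disc below 0.01 m/s); the robot touches nothing.
It fails at once if the disc is lifted off the bench (height (world z) of birch_disc above 0.012 m).
It fails at once if the disc is tipped up (angle between birch_disc's own z axis and vertical above 0.5 rad).
It fails at once if a bystander is moved by more than 25 mm (distance of any of clock_motor_1, clock_motor_2, pin_jar, tub_purple, masking_tape, dropper_bottle from where it was at the start of the episode above 0.025 m).
It also fails if it takes over 64 s, if anything falls off the work surface, if the arm or the gripper's body presses on something with over 40 N, if the wrist force passes 120 N, or if a joint passes its speed limit or range.

### The arm

A 6-joint arm with a two-finger parallel gripper is mounted at the origin on the work surface; the furniture and walls round the work are solid. World frame = base frame: x ahead of the robot, y to its left, z up, the work surface at z = 0. Lengths are in m, angles in rad, forces in N, time in s.
With the tool pointing down it reaches from about 0.375 to 0.9 m from the base axis. Payload 3.1 kg.
Tool frame: the origin (TCP) lies between the finger pads; the fingertips stand robot.tip_extent ahead of it and the grasp point (between the pads) lies 3 mm ahead of it (robot.tip_extent is the distance from the TCP to the fingertips, in m); z points along the fingers, x is the direction in which the jaws open and shut, and the axes are right-handed (so a half turn about z gives the same grasp; the last joint's range is limited). The gripper opens to 87 mm and grips with 3 to 60 N. Pads are 19 mm wide; open, the fingers measure 117 mm over their backs; the gripper's body (75 mm by 190 mm) begins 51 mm behind the grasp point.
Start: joints at [1.065, 0.527, 1.433, -0, 1.181, -0.178], TCP at [0.201, 0.592, 0.245] pointing down, gripper open.
Joint ranges: [-3.08, 3.08], [-0.75, 2.2], [0.22, 2.44], [-1.43, 4.57], [0, 2.65], [-2.85, 2.85]. Speed limits (rad/s): [2.79, 2.79, 3.14, 3.14, 3.14, 3.14].

### API

Orientations are given as a unit quaternion [x, y, z, w].
In Python, from rig import robot, cams gives the robot as it stands.
- The arm moves only by the tool carry_out, never from a script. Its argument "steps" is a list of rows, each a list of 3 entries, a list of its own where there are three numbers: the shift along the world's x, y, z in cm, then the turn about the world's z in degrees, then the closure, from 0 (fully open) to 1 (shut). In form: [[[dx, dy, dz], spin, fingers], ...]. A call has 1 to 10 rows; each row shifts and turns the pose as measured when the row begins; what a row does not reach is not made up. A row lasts 1/10 s, in which the tool goes at most 50 mm and 8.59 degrees, less where a joint would pass 70% of its speed; a pose out of reach is approached as far as the arm can. A call with a gripper value outside its range is refused whole. The fingers move at their own pace and stop on an object; "squeeze" is the grip in N (left out, the last holds). Time passes only in rows, so rows that do not move let the fingers close. It gives the time, the measured TCP pose, the force and the opening at its end, in the units of the state.
- robot.get_obs(): the state, without advancing time (a new reading comes with each control period).
- cams.camera(name): name is "scene" or "top" or "wrist"; returns a dict with "pixels" (384x512x3 uint8, red, green, blue), "fx", "fy", "cx", "cy" (pixels), "eye" and "rotation" of the camera in the world. Camera axes: x right, y up, looking along -z (the intrinsics and any distortion apply to the point x, -y, -z); pixel columns grow to the right and rows downward; lengths in m; the calibration is good to about 2 mm. A picture is of the moment at which its call begins. There is no depth.
- robot.hand_in(): hands the job in, once; it reports no verdict.
The state is a dict: "time": time; "q": joint angles; "joint_velocities": joint speeds; "joint_torque": joint torques, N m; "position": TCP position; "tool_rot": TCP orientation; "ft_force": force on the tool from outside, world axes, zero at the start; "moment": the same for the moment, N m; "grip_width": finger opening in m.
Only numpy, scipy, OpenCV 4.12 (cv2) and the standard library are available. Lean on these libraries where they do the work, as an engineer would, in place of code of your own. Each camera call takes 0.05 s, during which the arm holds its last target. There are 200 camera calls.

## Working session

There is one attempt and no reset: what is moved stays moved. The work goes in short steps, Python scripts to look and compute and a tool call to move; the robot and the scene stay as the last step left them, time stands still between calls to the robot, and variables do not carry over. Pictures are saved under pics/ and viewed, about 8 in all and at most 12, crops included, and the job is handed in when it is done.

Besides the shell and the picture viewer there is one more tool, called after ">>>" as name([rows], argument=value, ...), one row to a line, values as JSON. carry_out: Moves the arm, as the interface text tells. Its arguments: {"type":"object","properties":{"steps":{"type":"array"},"squeeze":{"type":"number"}},"required":["steps"]}

```bash
mkdir -p pics
cat > h.py <<'E'
import numpy as np, cv2
from rig import robot, cams
def shot(n,f=None):
    c=cams.camera(n)
    if f: cv2.imwrite('pics/'+f,cv2.cvtColor(np.asarray(c['pixels']),cv2.COLOR_RGB2BGR))
    return c
def ray(c,u,v):
    d=np.array([(u-c['cx'])/c['fx'],-(v-c['cy'])/c['fy'],-1.]); return np.array(c['eye']),np.array(c['rotation'])@d
def onz(c,u,v,z=0.):
    e,d=ray(c,u,v); return (e+d*(z-e[2])/d[2])
def proj(c,p):
    q=np.array(c['rotation']).T@(np.array(p)-c['eye']); return c['cx']+c['fx']*q[0]/-q[2], c['cy']-c['fy']*q[1]/-q[2]
E
python3 - <<'E'
from h import *
import pickle
o=robot.get_obs();print(o,robot.tip_extent)
for n in('top','scene'):
    c=shot(n,n+'0.png');pickle.dump(c,open(n+'.pkl','wb'));print({k:v for k,v in c.items() if k!='pixels'})
a=cv2.imread('pics/top0.png');cv2.imwrite('pics/top0b.png',cv2.resize(a,(800,600),interpolation=cv2.INTER_CUBIC))
E
```

```text
{'time': 0.0, 'q': array([ 1.06551445e+00,  5.28485421e-01,  1.43389637e+00, -3.67186649e-05,
        1.18134663e+00, -1.78488459e-01]), 'joint_velocities': array([ 0.00146313, -0.0005429 ,  0.00075033,  0.00208378, -0.00087295,
        0.00136572]), 'joint_torque': array([-1.00529174e-03, -4.40037847e+01, -1.76592064e+01,  6.31769956e-02,
        5.82509895e-02, -1.90761830e-04]), 'position': array([0.20027383, 0.59133387, 0.24356161]), 'tool_rot': array([ 8.12709377e-01,  5.82668282e-01, -9.57282514e-04,  4.73580632e-04]), 'ft_force': array([0.68153951, 0.07162091, 1.12558344]), 'moment': array([ 0.01663222, -0.00400983,  0.00579337]), 'grip_width': 0.08710058331939638} 0.022
{'fx': 468.60063678344886, 'fy': 468.60063678344886, 'cx': 249.86367138448776, 'cy': 190.70854596299185, 'eye': array([1.96895073e-01, 6.88942510e-04, 1.57137018e+00]), 'rotation': array([-0.07753338,  0.07870044,  0.71677669, -0.68849546])}
{'fx': 384.98610619134365, 'fy': 384.98610619134365, 'cx': 264.9343687743473, 'cy': 200.2228642170271, 'eye': array([-0.31781903, -0.7808204 ,  0.74482946]), 'rotation': array([ 0.44262471, -0.20145716, -0.34148371,  0.80429301])}
```

View pics/top0b.png

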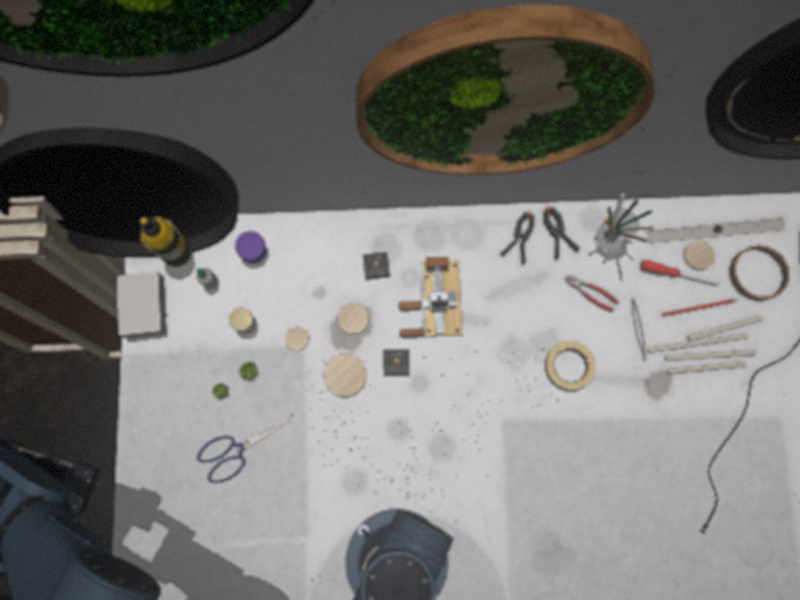

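View pics/scene0.png

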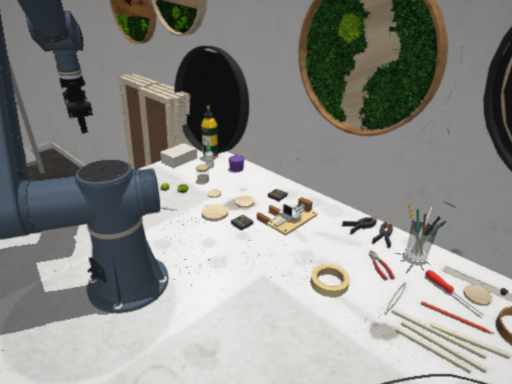

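The top view (enlarged) shows the clamp at about (440,300) and the mid-sized disc at (352,319). The motors are at (376,265) and (396,362), with the large disc at (344,375) and the small one at (297,338). The scene view agrees with this.

```bash
sed -i "s/^def ray/from scipy.spatial.transform import Rotation as R\ndef RM(c): return R.from_quat(c['rotation']).as_matrix()\ndef ray/; s/np.array(c\['rotation'\])/RM(c)/" h.py
python3 - <<'E'
from h import *
import pickle
c=pickle.load(open('top.pkl','rb'));k=.64
for n,u,v,z in [('disc',352,319,.01),('big',344,375,.01),('small',297,338,.01),('m1',376,265,.033),('m2',396,362,.033),('jawfix',413,333,.022),('jawmov',411,306,.026),('springblk',437,265,.046),('baseNR',461,335,.012),('baseFR',461,262,.012),('tape',570,366,.024),('jar',242,320,.06)]:
    print(n,onz(c,u*k,v*k,z).round(3))
E
```

```text
disc [0.505 0.076 0.01 ]
big [0.384 0.097 0.01 ]
small [0.468 0.196 0.01 ]
m1 [0.618 0.02  0.033]
m2 [ 0.404 -0.015  0.033]
jawfix [ 0.467 -0.054  0.022]
jawmov [ 0.525 -0.053  0.026]
springblk [ 0.609 -0.112  0.046]
baseNR [ 0.46  -0.158  0.012]
baseFR [ 0.623 -0.168  0.012]
tape [ 0.382 -0.384  0.024]
jar [0.502 0.305 0.06 ]
```

>>> carry_out([
  [[2, -4, 0.4], -5, 0.6],
  [[2, -4, 0.4], -5, 0.6],
  [[2, -4, 0.4], -5, 0.6],
  [[2, -4, 0.4], -5, 0.6],
  [[2, -4, 0.4], -5, 0.6],
  [[2, -4, 0.4], -5, 0.6],
  [[2, -4, 0.4], -5, 0.6],
  [[2, -4, 0.4], -5, 0.6],
  [[2, -4, 0.4], -5, 0.6],
  [[2, -4, 0.4], -5, 0.6],
])

```text
time: 1.1
position: [0.4002, 0.18, 0.2807]
tool_rot: [0.985, 0.173, -0.003, -0.0]
ft_force: [1.1, 0.4, -0.3]
grip_width: 0.0354
```

>>> carry_out([
  [[2, -4, 0.4], -5, 0.6],
  [[2, -4, 0.4], -5, 0.6],
  [[2, -4, 0.4], -5, 0.6],
  [[2, -4, 0.4], -5, 0.6],
  [[0, 0, 0], 0, 0.6],
])

```text
time: 1.6
position: [0.4846, 0.0078, 0.2973]
tool_rot: [1.0, -0.012, -0.001, 0.0]
ft_force: [0.3, 0.6, 0.2]
grip_width: 0.0349
```

Run:
```python
from h import *
import pickle
o=robot.get_obs();print(o['time'],o['position'],R.from_quat(o['tool_rot']).as_matrix().round(3),o['grip_width'],o['q'].round(2))
c=shot('wrist','w1.png');pickle.dump(c,open('w1.pkl','wb'));print({k:v for k,v in c.items() if k!='pixels'})
a=cv2.imread('pics/w1.png');cv2.imwrite('pics/w1b.png',cv2.resize(a,(800,600),interpolation=cv2.INTER_CUBIC))
```

```text
1.6 [0.48460643 0.00779882 0.29734047] [[ 1.    -0.024 -0.002]
 [-0.024 -1.    -0.   ]
 [-0.002  0.    -1.   ]] 0.034873058099976664 [-0.21  0.27  1.71 -0.    1.17 -0.19]
{'fx': 327.0268535381438, 'fy': 327.0268535381438, 'cx': 253.42778038406323, 'cy': 190.8263091329997, 'eye': array([0.4869615 , 0.08113815, 0.43767098]), 'rotation': array([-0.13499906,  0.00296803, -0.01136421,  0.99077611])}
```

View pics/w1b.png

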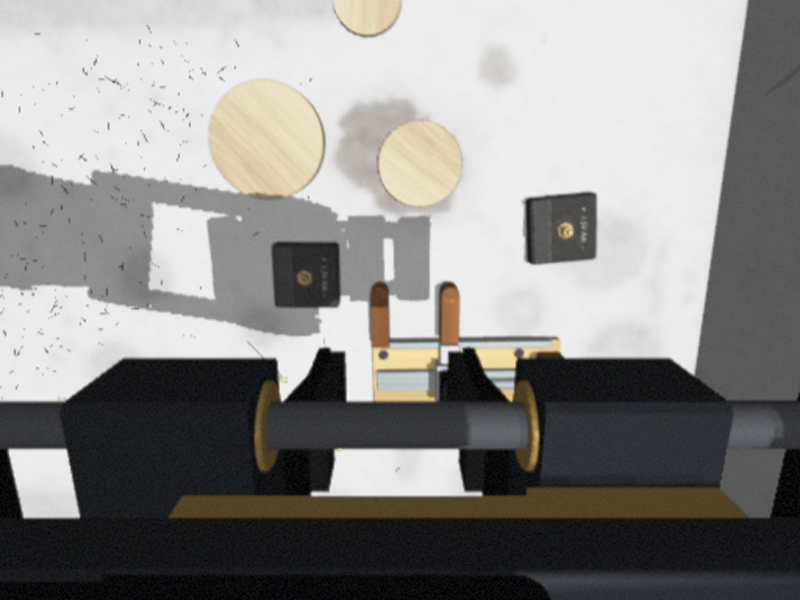

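The wrist view has world x to the right and y up. The disc is at (420,163), the jaw noses at (380,285) and (449,285), the back stop edge at about y=340, and the motors at (306,274) and (566,229). I'll measure from colour masks.

Run:
```python
from h import *
import pickle
c=pickle.load(open('w1.pkl','rb'));p=np.asarray(c['pixels'])
hsv=cv2.cvtColor(p,cv2.COLOR_RGB2HSV)
def cont(m,lo=60):
    cs,_=cv2.findContours(m.astype(np.uint8),cv2.RETR_EXTERNAL,cv2.CHAIN_APPROX_NONE);return [q[:,0,:].astype(float) for q in cs if cv2.contourArea(q)>lo]
H,S,V=[hsv[...,i].astype(int) for i in range(3)]
print('birch')
for q in cont((H>10)&(H<28)&(S>45)&(V>120)):
    if q[:,1].max()<225:
        w=np.array([onz(c,u,v,.010)[:2] for u,v in q],np.float32);print(cv2.minEnclosingCircle(w),cv2.minAreaRect(w), q.mean(0))
print('jaw')
for q in cont((H<14)&(S>120)&(V>60)&(np.arange(384)[:,None]<222)):
    z=.022 if q[:,0].mean()<265 else .026
    w=np.array([onz(c,u,v,z)[:2] for u,v in q],np.float32);print(q.min(0),q.max(0),w.min(0).round(4),w.max(0).round(4),cv2.minAreaRect(w))
print('stop edge',[onz(c,u*.64,v*.64,.015).round(4) for u,v in((390,345),(480,341),(555,338))])
print('motors',[onz(c,u*.64,v*.64,.033).round(4) for u,v in((311,274),(573,228))])
im=cv2.resize(p[170:240,220:370],None,fx=5.3,fy=5.3,interpolation=cv2.INTER_CUBIC);cv2.imwrite('pics/w1c.png',im[...,::-1])
```

```text
birch
((0.5292558670043945, -0.054846059530973434), 0.026029670611023903) ((0.5300593376159668, -0.054850250482559204), (0.013880630023777485, 0.05170033872127533), 0.0508602112531662) [287.98809524 202.35714286]
((0.6262871026992798, 0.018654275685548782), 0.006906658411026001) ((0.6256429553031921, 0.01866959035396576), (0.011742372065782547, 0.013460962101817131), 3.5035977363586426) [361.82142857 147.        ]
((0.5043848156929016, 0.07510201632976532), 0.033641982823610306) ((0.5058001279830933, 0.0788995772600174), (0.0575217679142952, 0.0656871423125267), 63.33243942260742) [266.02316602 107.69498069]
((0.3819510340690613, 0.09549637138843536), 0.04575996845960617) ((0.38131994009017944, 0.09363162517547607), (0.0858282670378685, 0.09099555015563965), 74.4939193725586) [179.46599496  82.83375315]
((0.4667137563228607, 0.19158928096294403), 0.02485610730946064) ((0.4664991497993469, 0.18254593014717102), (0.023328328505158424, 0.04924048110842705), 88.6213150024414) [232.008   7.976]
jaw
[282. 182.] [293. 219.] [ 0.5204 -0.0734] [ 0.5351 -0.0222] ((0.527790904045105, -0.04778927564620972), (0.014685145579278469, 0.051167067140340805), 0.0026917781215161085)
[238. 182.] [248. 221.] [ 0.4614 -0.0764] [ 0.475  -0.0219] ((0.4687689244747162, -0.04910896718502045), (0.05440392345190048, 0.013505689799785614), 88.40924835205078)
stop edge [array([ 0.4768, -0.0789,  0.015 ]), array([ 0.5559, -0.0769,  0.015 ]), array([ 0.6216, -0.0756,  0.015 ])]
motors [array([ 0.4147, -0.0093,  0.033 ]), array([0.6245, 0.0232, 0.033 ])]
```

View pics/w1c.png

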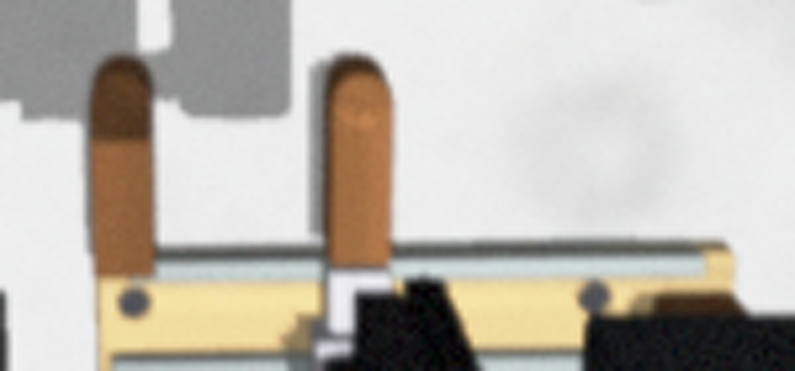

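>>> carry_out([
  [[0, -4, 0], 1.2, 1],
  [[0, -4, -2], 1.2, 1],
  [[-0.5, -3.9, -3], 0, 1],
  [[0, 0, -4.5], 0, 1],
  [[0, 0, -4.5], 0, 1],
  [[0, 0, -4], 0, 1],
  [[0, 0, 0], 0, 1],
])

```text
time: 2.35
position: [0.4744, -0.1048, 0.1122]
tool_rot: [1.0, 0.017, -0.002, -0.003]
ft_force: [0.6, 0.4, -0.0]
grip_width: 0.0005
```

Run:
```python
from h import *
o=robot.get_obs();print(o['time'],o['position'],R.from_quat(o['tool_rot']).as_matrix().round(3)[0],o['grip_width'],o['ft_force'])
```

```text
2.35 [ 0.47441783 -0.10477064  0.11224141] [ 0.999  0.034 -0.004] 0.0005374511140128371 [ 0.61401555  0.38863108 -0.04090681]
```

>>> carry_out([
  [[0, -0.6, -2.5], -0.8, 1],
  [[0, 0, -2.5], 0, 1],
  [[0, 0, 0], 0, 1],
])

```text
time: 2.65
position: [0.4752, -0.1078, 0.0641]
tool_rot: [1.0, 0.013, -0.002, -0.003]
ft_force: [-0.9, 0.6, -0.6]
grip_width: 0.0002
```

Run:
```python
from h import *
o=robot.get_obs();print(o['position'],o['ft_force'])
c=shot('scene','s1.png');t=shot('top','t1.png')
a=cv2.resize(cv2.imread('pics/s1.png')[160:270,220:350],None,fx=4,fy=4,interpolation=cv2.INTER_CUBIC)
cv2.imwrite('pics/s1b.png',a)
```

```text
[ 0.47523594 -0.10779802  0.06409466] [-0.91573004  0.62984027 -0.63651619]
```

View pics/s1b.png

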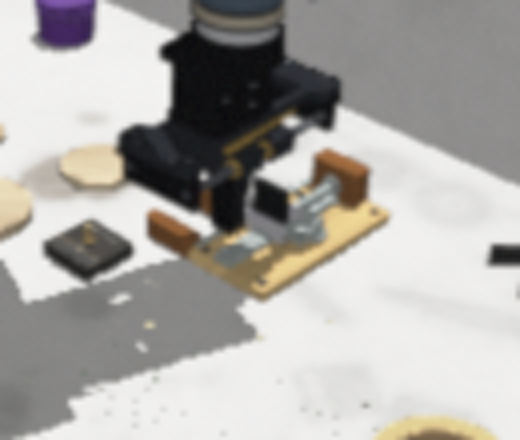

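The crop shows the closed fingertips at about (230,215), just in front of the black paddle at (272,197). I'll check the sideways alignment by projection.

Run:
```python
from h import *
import pickle
c=pickle.load(open('scene.pkl','rb'))
for n,p in [('face',(.519,-.111,.048)),('L',(.519,-.093,.063)),('R',(.519,-.129,.063)),('Rb',(.519,-.129,.033)),('tip',(.4752,-.1078,.042))]:
    u,v=proj(c,p);print(n,round((u-220)*4),round((v-160)*4))
```

```text
face 266 198
L 250 174
R 283 191
Rb 281 221
tip 227 223
```

>>> carry_out([
  [[1.5, -0.2, 0], 0, 1],
  [[1, 0, 0], 0, 1],
  [[1, 0, 0], 0, 1],
  [[1, 0, 0], 0, 1],
  [[1, 0, 0], 0, 1],
  [[1, 0, 0], 0, 1],
])

```text
time: 3.35
position: [0.5289, -0.1082, 0.0723]
tool_rot: [1.0, 0.018, -0.016, -0.002]
ft_force: [-11.4, -5.9, 2.7]
grip_width: 0.0003
```

>>> carry_out([
  [[1, -0.1, -0.5], 0, 1],
  [[1, -0.1, -0.5], 0, 1],
])

```text
time: 3.55
position: [0.5401, -0.108, 0.0638]
tool_rot: [0.999, 0.019, -0.027, -0.005]
ft_force: [-8.5, -0.9, 5.5]
grip_width: 0.0007
```

>>> carry_out([
  [[1, 0, -0.2], 0, 1],
  [[0.8, 0, -0.2], 0, 1],
])

```text
time: 3.75
position: [0.551, -0.1074, 0.062]
tool_rot: [0.999, 0.02, -0.036, -0.006]
ft_force: [-9.2, -3.3, 9.8]
grip_width: 0.0006
```

Run:
```python
from h import *
import pickle
c=shot('scene','s2.png')
a=cv2.resize(cv2.imread('pics/s2.png')[160:270,220:350],None,fx=4,fy=4,interpolation=cv2.INTER_CUBIC)
cv2.imwrite('pics/s2b.png',a)
```

```text
(no output)
```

View pics/s2b.png

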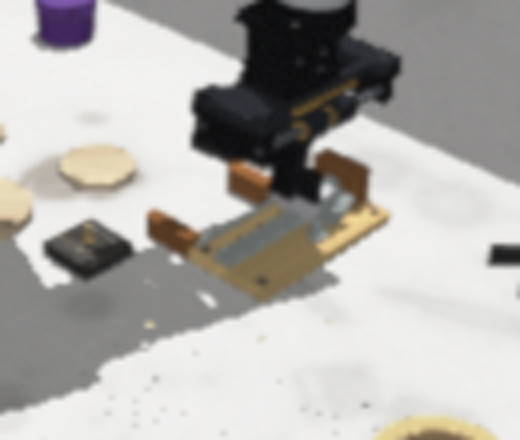

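The jaw is well open, with the moving jaw now at about (248,180). I'll push a few mm more for margin.

>>> carry_out([
  [[0.4, 0, 0], 0, 1],
])

```text
time: 3.9
position: [0.5522, -0.1071, 0.0626]
tool_rot: [0.999, 0.021, -0.04, -0.006]
ft_force: [-8.9, -3.8, -1.7]
grip_width: 0.0003
```

Run:
```python
from h import *
o=robot.get_obs();print(o['position'],o['ft_force'],R.from_quat(o['tool_rot']).as_matrix().round(3)[:,2])
c=shot('wrist');p=np.asarray(c['pixels']);print(c['eye'])
hsv=cv2.cvtColor(p,cv2.COLOR_RGB2HSV);H,S,V=[hsv[...,i].astype(int) for i in range(3)]
m=((H<14)&(S>120)&(V>60)&(np.arange(384)[:,None]<300)).astype(np.uint8)
for q in cv2.findContours(m,0,1)[0]:
    if cv2.contourArea(q)>60: 
        w=np.array([onz(c,u,v,.024) for u,v in q[:,0]]);print(q[:,0].min(0),q[:,0].max(0),w.min(0).round(3),w.max(0).round(3))
```

```text
[ 0.55216964 -0.10706929  0.06255813] [-8.93868965 -3.7540982  -1.70601791] [-0.08   0.011 -0.997]
[ 0.56056931 -0.03535606  0.20349812]
[360 204] [406 256] [ 0.609 -0.117  0.024] [ 0.636 -0.086  0.024]
[284  88] [318 181] [ 0.564 -0.076  0.024] [ 0.58  -0.026  0.024]
[103  79] [144 174] [ 0.463 -0.078  0.024] [ 0.485 -0.026  0.024]
```

>>> carry_out([
  [[0.7, 0, -0.1], 0, 1],
  [[0.5, 0, -0.1], 0, 1],
])

```text
time: 4.15
position: [0.5562, -0.1072, 0.0623]
tool_rot: [0.998, 0.023, -0.05, -0.007]
ft_force: [-9.5, -4.0, 7.9]
grip_width: 0.0007
```

>>> carry_out([
  [[-1, 0, 0], 0, 1],
  [[-1, 0, 0], 0, 1],
  [[-1.5, 0, 0], 0, 1],
  [[-1, 0, 0], 0, 1],
  [[0, 0, 0], 0, 1],
  [[0, 0, 0], 0, 1],
  [[0, 0, 2], 0, 1],
  [[0, 0, 0], 0, 1],
])

```text
time: 4.95
position: [0.5125, -0.1073, 0.0859]
tool_rot: [0.999, 0.023, -0.045, -0.005]
ft_force: [0.8, -0.1, 0.6]
grip_width: 0.0004
```

Run:
```python
from h import *
o=robot.get_obs();print(o['position'],o['ft_force'],R.from_quat(o['tool_rot']).as_matrix().round(3))
c=shot('wrist','w3.png');p=np.asarray(c['pixels'])
hsv=cv2.cvtColor(p,cv2.COLOR_RGB2HSV);H,S,V=[hsv[...,i].astype(int) for i in range(3)]
m=((H<14)&(S>120)&(V>60)&(np.arange(384)[:,None]<300)).astype(np.uint8)
for q in cv2.findContours(m,0,1)[0]:
    if cv2.contourArea(q)>60: 
        w=np.array([onz(c,u,v,.024) for u,v in q[:,0]]);print(q[:,0].min(0),q[:,0].max(0),w.min(0).round(3),w.max(0).round(3))
```

```text
[ 0.51246568 -0.10727403  0.08587122] [ 0.82390179 -0.06243832  0.64987725] [[ 0.995  0.045 -0.089]
 [ 0.045 -0.999  0.008]
 [-0.089 -0.012 -0.996]]
[418 199] [465 256] [ 0.611 -0.125  0.024] [ 0.639 -0.087  0.024]
[331  92] [369 175] [ 0.554 -0.076  0.024] [ 0.572 -0.026  0.024]
[186  83] [215 169] [ 0.462 -0.078  0.024] [ 0.48  -0.025  0.024]
```

View pics/w3.png

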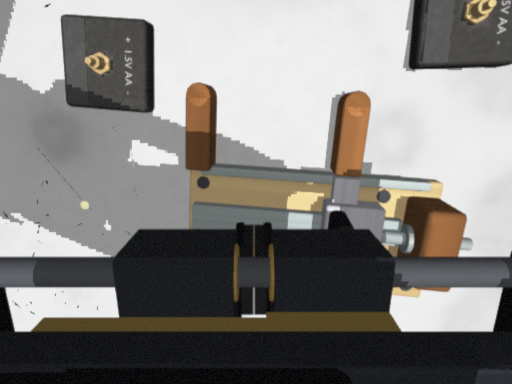

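The jaw is latched, with the moving jaw standing at x≈0.563 against 0.528 when shut. Next I'll lift over the disc and come down behind it, with the fingers about 20 mm apart as a cradle.

>>> carry_out([
  [[0, 0, 4], 0, 1],
  [[0, 2, 4], 0, 0.77],
  [[-0.1, 4, 0], 0, 0.77],
  [[-0.1, 4, 0], 0, 0.77],
  [[-0.1, 4, 0], 0, 0.77],
  [[-0.1, 4, 0], 0, 0.77],
  [[-0.2, 4, 0], 0, 0.77],
  [[-0.1, 2.7, 0], 0, 0.77],
  [[0, 0, 0], 0, 0.77],
])

```text
time: 5.9
position: [0.5083, 0.1478, 0.1618]
tool_rot: [0.999, 0.02, -0.043, -0.006]
ft_force: [-0.6, -0.4, -0.2]
grip_width: 0.0198
```

Run:
```python
from h import *
o=robot.get_obs();print(o['position'],o['ft_force'],o['grip_width'],R.from_quat(o['tool_rot']).as_matrix().round(3))
```

```text
[0.50828303 0.14778989 0.16176881] [-0.62643203 -0.43527285 -0.17643311] 0.019818393645830004 [[ 0.995  0.04  -0.087]
 [ 0.041 -0.999  0.011]
 [-0.086 -0.015 -0.996]]
```

>>> carry_out([
  [[-0.3, -0.4, -4.5], 0, 0.77],
  [[0, 0, -4.5], 0, 0.77],
  [[0, 0, -3], 0, 0.77],
  [[0, 0, 0], 0, 0.77],
])

```text
time: 6.3
position: [0.5085, 0.1435, 0.0381]
tool_rot: [0.999, 0.022, -0.039, -0.006]
ft_force: [0.0, -0.1, 0.4]
grip_width: 0.0201
```

>>> carry_out([
  [[-0.3, 0, -1.1], 0, 0.77],
  [[0, 0, 0], 0, 0.77],
])

```text
time: 6.5
position: [0.506, 0.1424, 0.0267]
tool_rot: [0.999, 0.021, -0.039, -0.006]
ft_force: [-1.0, 0.4, 1.1]
grip_width: 0.0198
```

Run:
```python
from h import *
o=robot.get_obs();print(o['position'],o['ft_force'],R.from_quat(o['tool_rot']).as_matrix().round(3)[:,2])
```

```text
[0.50600107 0.14240146 0.02666199] [-0.96584765  0.43046649  1.07754423] [-0.078  0.01  -0.997]
```

>>> carry_out([
  [[0, -1.2, 0], 0, 0.77],
  [[0, -1.2, 0], 0, 0.77],
  [[0.1, -1, 0], 0, 0.77],
  [[0.1, -1, 0], 0, 0.77],
  [[0.1, -1, 0], 0, 0.77],
  [[0.1, -1, 0], 0, 0.77],
  [[0.1, -1, 0], 0, 0.77],
  [[0.1, -1, 0], 0, 0.77],
])

```text
time: 7.3
position: [0.5162, 0.0505, 0.0317]
tool_rot: [0.999, 0.021, -0.033, -0.006]
ft_force: [-0.5, -0.3, 0.3]
grip_width: 0.0199
```

```bash
cat >> h.py <<'E'
def disc(f):
    o=robot.get_obs();print(o['time'],o['position'],o['ft_force'])
    c=shot('top',f);p=np.asarray(c['pixels']);hsv=cv2.cvtColor(p,cv2.COLOR_RGB2HSV);H,S,V=[hsv[...,i].astype(int) for i in range(3)]
    m=((H>8)&(H<28)&(S>45)&(V>110)).astype(np.uint8)
    for q in cv2.findContours(m,0,1)[0]:
        if cv2.contourArea(q)>20:
            w=np.array([onz(c,u,v,.01)[:2] for u,v in q[:,0]])
            if .33<w[:,0].mean()<.68 and -.2<w[:,1].mean()<.25: print(w.min(0).round(3),w.max(0).round(3),w.mean(0).round(3))
E
python3 - <<'E'
from h import *
disc('t2.png')
c=shot('wrist','w4.png')
E
```

```text
7.3 [0.51624842 0.05047872 0.03169953] [-0.54429503 -0.25147191  0.25102251]
[0.344 0.057] [0.425 0.137] [0.384 0.096]
[0.448 0.176] [0.49  0.207] [0.468 0.194]
[ 0.506 -0.015] [0.54  0.005] [ 0.522 -0.003]
[ 0.463 -0.104] [ 0.558 -0.026] [ 0.495 -0.078]
[ 0.559 -0.072] [ 0.577 -0.027] [ 0.568 -0.051]
[ 0.462 -0.161] [ 0.636 -0.082] [ 0.565 -0.133]
```

View pics/w4.png

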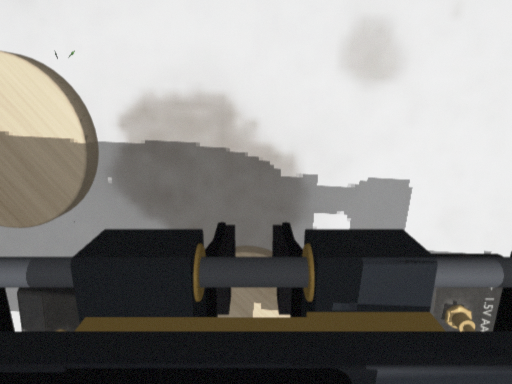

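The disc shows between the fingers at about (253,260), but the tool has crept up 5 mm, so I'll back off, lower it and re-measure.

>>> carry_out([
  [[0, 2, 0], 0, 0.77],
  [[0, 2, 0], 0, 0.77],
  [[0, 0, 0], 0, 0.77],
])

```text
time: 7.7
position: [0.5166, 0.09, 0.0314]
tool_rot: [0.999, 0.019, -0.033, -0.006]
ft_force: [-0.9, -1.3, 0.3]
grip_width: 0.0199
```

Run:
```python
from h import *
disc('t3.png')
c=shot('wrist','w5.png');a=cv2.imread('pics/w5.png')
b=cv2.imread('pics/t3.png')[130:260,180:340]
cv2.imwrite('pics/m5.png',np.vstack([cv2.resize(a[200:384,80:440],(640,327)),cv2.resize(b,(640,260))[:260]]))
```

```text
7.7 [0.51664223 0.08996835 0.03137492] [-0.92184681 -1.31551421  0.31307366]
[0.344 0.057] [0.424 0.137] [0.386 0.096]
[0.448 0.176] [0.493 0.217] [0.47  0.198]
[ 0.485 -0.019] [0.545 0.04 ] [0.514 0.011]
[ 0.463 -0.104] [ 0.558 -0.027] [ 0.495 -0.078]
[ 0.559 -0.072] [ 0.577 -0.027] [ 0.568 -0.05 ]
[ 0.462 -0.161] [ 0.636 -0.082] [ 0.564 -0.133]
```

View pics/m5.png

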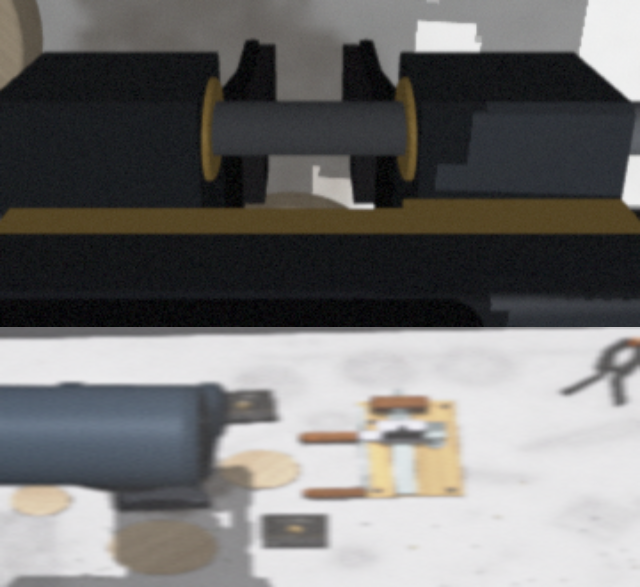

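The disc is now at about (0.515, 0.012), aligned with the mouth, and the fingers are clear behind it. I'll lower the tool and go on.

>>> carry_out([
  [[0, 0, -0.6], 0, 0.77],
  [[0, 0, 0], 0, 0.77],
])

```text
time: 8.0
position: [0.5169, 0.0877, 0.0249]
tool_rot: [0.999, 0.018, -0.033, -0.005]
ft_force: [0.3, 0.4, -0.0]
grip_width: 0.0201
```

>>> carry_out([
  [[0, -1.2, -0.05], 0, 0.77],
  [[0, -1, -0.05], 0, 0.77],
  [[0, -1, -0.05], 0, 0.77],
  [[0, -1, -0.05], 0, 0.77],
])

```text
time: 8.4
position: [0.5169, 0.0429, 0.0233]
tool_rot: [0.999, 0.017, -0.033, -0.006]
ft_force: [-0.1, 4.3, 6.3]
grip_width: 0.0199
```

>>> carry_out([
  [[0, 0, 0.3], 0, 0.77],
  [[0, -1, 0], 0, 0.77],
  [[0, -1, -0.03], 0, 0.77],
])

```text
time: 8.7
position: [0.5172, 0.0196, 0.0265]
tool_rot: [0.999, 0.017, -0.033, -0.006]
ft_force: [-1.1, 0.1, 0.8]
grip_width: 0.0201
```

Run:
```python
from h import *
disc('t4.png')
```

```text
8.7 [0.51716361 0.01957492 0.02653888] [-1.09662853  0.0838087   0.8457477 ]
[0.344 0.054] [0.428 0.138] [0.384 0.095]
[ 0.494 -0.046] [ 0.539 -0.028] [ 0.515 -0.038]
[ 0.464 -0.104] [ 0.558 -0.05 ] [ 0.499 -0.085]
[ 0.559 -0.072] [ 0.577 -0.044] [ 0.569 -0.058]
[ 0.462 -0.161] [ 0.636 -0.082] [ 0.565 -0.133]
```

>>> carry_out([
  [[0, -0.7, 0], 0, 0.77],
  [[0, -0.7, -0.03], 0, 0.77],
  [[0, -0.5, -0.03], 0, 0.77],
])

```text
time: 9.05
position: [0.5172, -0.0028, 0.0255]
tool_rot: [0.999, 0.016, -0.033, -0.006]
ft_force: [-0.7, -0.0, 0.5]
grip_width: 0.02
```

>>> carry_out([
  [[0, -0.4, 0], 0, 0.77],
])

```text
time: 9.15
position: [0.5164, -0.0047, 0.0255]
tool_rot: [0.999, 0.013, -0.034, -0.008]
ft_force: [2.7, 23.0, 4.3]
grip_width: 0.0196
```

Run:
```python
from h import *
disc('t5.png')
```

```text
9.15 [ 0.51639637 -0.0047247   0.0254737 ] [ 2.72433075 22.99859743  4.34153817]
[0.344 0.054] [0.427 0.137] [0.384 0.096]
[ 0.464 -0.104] [ 0.558 -0.074] [ 0.505 -0.091]
[ 0.462 -0.161] [ 0.636 -0.092] [ 0.56  -0.138]
```

The 23 N at y≈-0.005 means the disc is home against the stop. I'll back off straight out, lift, and look.

>>> carry_out([
  [[0, 1, 0], 0, 0.77],
  [[0, 2, 0], 0, 0.77],
  [[0, 3, 0], 0, 0.77],
  [[0, 3, 3], 0, 0.77],
  [[0, 3, 4], 0, 0.77],
  [[0, 4, 4], 0, 0.77],
  [[-1, 4, 4], 0, 0.77],
  [[-1, 4, 3], 0, 0.77],
  [[0, 0, 0], 0, 0.77],
])

```text
time: 10.1
position: [0.4963, 0.2316, 0.1976]
tool_rot: [0.999, 0.013, -0.034, -0.009]
ft_force: [0.5, 0.0, -0.4]
grip_width: 0.0199
```

Run:
```python
from h import *
disc('t6.png')
b=cv2.imread('pics/t6.png')[130:260,180:340];s=shot('scene','s6.png')
a=cv2.imread('pics/s6.png')[160:270,200:340]
cv2.imwrite('pics/m6.png',np.vstack([cv2.resize(a,(370,290),interpolation=cv2.INTER_CUBIC),cv2.resize(b,(370,300),interpolation=cv2.INTER_CUBIC)]))
```

```text
10.1 [0.49626705 0.23157968 0.19760943] [ 0.53413562  0.04442652 -0.39827553]
[0.34  0.057] [0.424 0.138] [0.383 0.096]
[0.459 0.179] [0.49  0.217] [0.475 0.2  ]
[ 0.49 -0.07] [ 0.546 -0.015] [ 0.518 -0.042]
[ 0.463 -0.104] [ 0.558 -0.027] [ 0.496 -0.079]
[ 0.559 -0.072] [ 0.577 -0.027] [ 0.568 -0.05 ]
[ 0.462 -0.161] [ 0.636 -0.082] [ 0.565 -0.133]
```

View pics/m6.png

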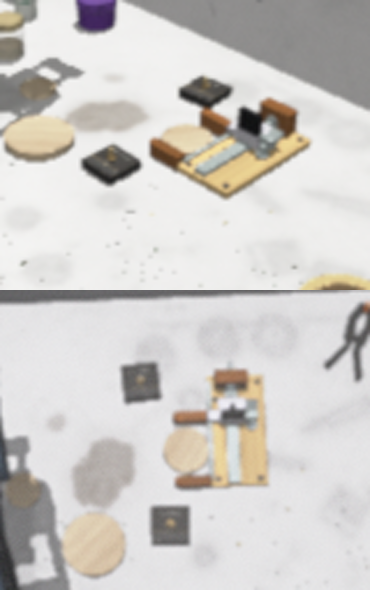

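The disc measures (0.518, -0.042) against a seat at (0.516, -0.042). It lies flat between the jaws, the jaw is where it latched, and the motors stand as before.

```bash
python3 -c "
from rig import robot
print(robot.hand_in())"
```

```text
the job is handed in; nothing more can be done
None
```

The job is done and handed in at about 10 s on the robot's clock. I pushed the paddle to about 0.048 m of jaw travel and let go. The jaw sprang back and stayed at about 0.035 m, which is latched. Then I pushed the birch disc along the bench with the fingertips, about 20 mm apart, until the force rose to 23 N at the back stop, and backed off.

**Last checks:**
- **Disc:** it measured (0.518, -0.042), about 2 mm off the middle line from the estimated seat at (0.516, -0.042). In the pictures it lies flat between the jaws.
- **Jaw:** the moving jaw was at the same place before and after the disc was pushed. I judged the latch and stop pin from the jaw's position, because the pin itself was never clearly in view.
- **Bystanders:** the motors looked unmoved in the last picture and the robot was clear of everything. I did not re-measure the jar, tub, tape or bottle, but the arm never touched down near them.

**What went off plan:**
- **Tilt:** pushing the paddle tilted the tool about 5°, and it stayed slightly tilted to the end.
- **Tool height:** the tool crept up 5 mm during the first disc push. I backed off, lowered it and went on, and it then pressed the bench lightly (about 6 N) until I raised it.
- **Disc front edge:** during the pushes the top camera put it up to about 10 mm behind where the finger position predicted. The final measurement and the contact force at the stop agreed with the seat.

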